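Set the reach of a mould scribing gauge and shut its cam

TASK

Flip the little lift lever on the gauge's scribing head right over to the far side, so that its needle is off the plaster before the leg moves. Then push the sprung sliding leg out until its pointer lines up with the clip set on the rule, and hold it there while you swing the cam lever on its carriage fully closed. The cam's nut is still slack, so finish while still holding the leg on the mark; leave the moulds and the vase beside it alone.

Things in the scene. Friction and masses are not known exactly. Their poses are not given: they have to be found in the camera images.
- gauge: Scribing gauge fixed on the table, yaw within 0.3 rad. Origin on the table, mid rail, z up; local y is the way the leg slides out, local x points away from the robot. Plywood base x -90 to 110, y -190 to 210, 12 mm high. On it: rail along x = 0, top 38 high; steel rule along y at x = 85, top 28 high; strapped plaster mould half, x -65 to 65, y 40 to 195, top 45 high.
- leg: Sliding leg, axes as the gauge's. Origin on the push plate's -y face plane, x = 0, 38 mm above the table; at rest at gauge y = -80. Slides along y only, to +110 mm. A spring pulls it back: 3 N at rest, 55 N/m more going out, friction 0.6 N; let go, it slides back even with the cam closed. Carriage under the plate: x -30 to 30, y -75 to 30, top 62 above the table.
- push_face (a point): Centre of the push plate's -y face, at leg (-5, 0, 42) mm, 80 above the table. Upright aluminium plate across the leg, 120 mm wide in x (leg x -65 to 55), 8 thick, from 62 to 98 mm above the table. Push this face with the fingertips towards +y. The cam lever is on this same side, further to +x; the plate's 50 mm nearest the robot are clear of it.
- head_top (a point): Centre of the scribing head's top, at leg (0, 172, 69) mm, 107 above the table: a grey block 40 x 40 x 45 mm on an arm bar that runs from the push plate along +y; it moves with the leg and carries the lift lever and the needle.
- leg_index (a point): Tip of the leg's pointer, at leg (78, 20, 12) mm: a thin dark finger reaching out on the far side (+x) of the carriage over the rule; it moves with the leg. At rest its gauge y is -60 mm.
- mark (a point): The length mark: a dark clip with an upright 3 mm fin, tight on the steel rule, at gauge x = 85; this point is in its middle. Axes as the gauge's. It is 45 to 85 mm further along +y than the pointer at rest; the leg is on the mark when leg_index and mark have the same gauge y. The pointer passes over it freely.
- cam (a joint): Cam lever angle, rad: 0 open (start 0 to 0.15), 1.0 closed at its stop. From the pivot the arm points to the push plate, at 0 leaning 0.45 rad from +y towards -x, closed 0.55 rad past +y towards +x (clockwise from above). Fingertips pressing the plate and sliding along it to +x push it closed. Friction 0.07 N m (2 to 4 N); stays where left.
- cam_pivot (a point): Top of the cam lever's hub, on its vertical pivot at leg (20, -57) mm: black hub of radius 13, from 64 to 94 mm above the table.
- cam_tip (a point): Top of the cam lever's end knob: radius 8 mm, 41 mm from the pivot, lever arm 10 mm thick, between 74 and 92 mm above the table. The knob passes about 8 mm from the push plate.
- needle_lift (a joint): Lift lever angle, rad: 0 needle down (start 0 to 0.1; leaning 0.55 rad towards the robot), 1.1 needle up at its stop (leaning 0.55 rad away). Pivot along gauge y, at leg (0, 172, 82) mm, 120 above the table. A push of about 2 N on its upper part towards +x flips it; it stays where left. The needle rises 10 mm per rad.
- lift_tip (a point): Centre of the 18 mm wide black paddle at the top of the lift lever, 46 mm from its pivot; 159 mm above the table at angle 0, highest 166 mm.
- round_mould: Bystander: round plaster mould, 96 mm wide, 85 high, open top, behind the gauge. Origin under its centre.
- vase: Bystander: white vase 72 mm wide, 150 high, on the left. Origin under its centre.
- mould_block: Bystander: strapped plaster mould block 90 x 120 x 70 mm, on the right. Origin under its centre.

How it is judged (in metres and radians):
On the way, in this order (a step that is already met when the one before it is completed fails the run):
1. the needle is lifted while the leg is still at rest (value of joint needle_lift above 0.85 rad and y of leg_index in the frame of gauge below -0.045 m), for 0.1 s.
2. the leg is held on the mark with the cam still open (y of leg_index in the frame of mark between -0.006 and 0.006 m and value of joint cam below 0.4 rad), for 0.2 s.
At the end, for the whole second after the job is handed in: The robot is still pressing on the leg (over 1.5 N) and holds it at rest with its pointer within 6 mm of the mark, the cam lever is fully closed (over 0.85 of 1.0 rad) and the lift lever is still over at needle up (over 0.85 of 1.1 rad) (value of joint each of needle_lift, cam above 0.85 rad and y of leg_index in the frame of mark between -0.006 and 0.006 m and contact force between any of the fingers, the arm and leg above 1.5 N and linear speed of leg below 0.01 m/s); the arm keeps its last pose, push and grip.
It fails at once if the leg is slid out by more than 15 mm with the needle down (y of leg_index in the frame of gauge above -0.045 m and value of joint needle_lift below 0.6 rad).
It fails at once if the cam lever is swung more than halfway while the leg is over 12 mm off the mark (value of joint cam above 0.55 rad and not (y of leg_index in the frame of mark between -0.012 and 0.012 m)).
It fails at once if a bystander is moved by more than 25 mm or tipped (distance of any of round_mould, vase, mould_block from where it was at the start of the episode above 0.025 m or angle between any of round_mould, vase, mould_block's own z axis and vertical above 0.4 rad).
It also fails if it takes over 48 s, if anything falls off the work surface, if the arm or the gripper's body presses on something with over 40 N, if the wrist force passes 120 N, or if a joint passes its speed limit or range.

ROBOT

A 6-joint arm with a two-finger parallel gripper is mounted at the origin on the work surface. World frame = base frame: x ahead of the robot, y to its left, z up, the work surface at z = 0. Lengths are in mm, angles in rad, forces in N, time in s.
With the tool pointing down it reaches from about 400 to 825 mm from the base axis. Payload 7 kg.
Tool frame: the origin (TCP) lies at the very end of the fingers, on their centre line; the grasp point (between the pads) lies 19 mm behind it; z points along the fingers, y is the line along which they close (so a half turn about z gives the same grasp; the last joint's range is limited). The gripper opens to 88 mm and grips with 3 to 60 N. Pads are 19 mm wide; open, the fingers measure 130 mm over their backs; the gripper's body (78 mm by 193 mm) begins 47 mm behind the grasp point.
Start: joints at [-0.846, 0.359, 0.012, 0, -1.224, -0.288], TCP at [285.525, -611.613, 202.361] pointing down, gripper open.
Joint ranges: [-3.07, 3.07], [-1.43, 2.12], [-1.02, 1.25], [-3.03, 1.67], [-3.05, -0], [-3.03, 3.03]. Speed limits (rad/s): [2.39, 2.39, 3.01, 3.14, 3.14, 3.14].

INTERFACE

Orientations are given as a unit quaternion [x, y, z, w].
In Python, from plant import bot gives the robot as it stands. Calls block until the motion is done:
- bot.move_ptp(position, orientation): joint-space move of the TCP to a pose.
- bot.line_to(position, velocity=150, ori=None): straight line of the TCP; ori=None keeps the orientation; velocity is the mean speed in mm/s.
- bot.move_joints(angles): joint-space move.
- bot.move_gripper(opening, force=None): finger opening in mm; force is the grip in N (None keeps the last); returns when the fingers have stopped.
- bot.pause(seconds).
- bot.solve_ik(position, orientation): joint angles nearest the present ones, or None.
- bot.read_state(): the state.
- bot.camera(name): name is "scene" or "side" or "wrist"; returns the picture (480x640x3 uint8, red, green, blue); there is no depth.
- bot.get_calibration(name): a dict with "fx", "fy", "cx", "cy" (pixels), "distortion" ([k1, k2, p1, p2, k3] as OpenCV has them; the pictures are not rectified), "view" (4x4, takes a point from world to camera coordinates); the wrist camera has in their place "T_tool_cam" (4x4, takes a point from camera to tool coordinates, whose origin is the TCP and whose axes are the flange's). Camera axes: x right, y up, looking along -z (the intrinsics and any distortion apply to the point x, -y, -z); pixel columns grow to the right and rows downward; lengths in mm; the calibration is good to about 2 mm. A picture is of the moment at which its call begins: read the wrist's pose just before it. get_calibration takes no time and is no camera call.
A pose or a line that the arm cannot do raises bot.Unreachable and nothing moves.
- bot.close_job(): hands the job in; it is judged then, once.
The state is a dict: "t": time; "joint_pos": joint angles; "qvel": joint speeds; "tau": joint torques, N m; "tcp_pos": TCP position; "eef_rot": TCP orientation; "contact_force": force on the tool from outside, world axes, zero at the start; "moment": the same for the moment, N m; "width": finger opening in mm; "finger_force": force on a finger pad.
Only numpy, scipy, OpenCV 4.12 (cv2) and the standard library are available. Lean on these libraries where they do the work, as an engineer would, in place of code of your own. Each camera call takes 0.05 s, during which the arm holds its last target. There are 200 camera calls.

## Working session

There is one attempt and no reset: what is moved stays moved. The work goes in short steps, each a Python script; the robot and the scene stay as the last script left them, time stands still between calls to the robot, and variables do not carry over. Pictures are saved under pics/ and viewed, at most 10 in all, crops included, and the job is handed in when it is done.

```bash
mkdir -p pics; ls; python3 - <<'E'
from plant import bot
import cv2,json
for n in("scene","side"):
    cv2.imwrite(f"pics/{n}0.png",bot.camera(n)[:,:,::-1])
    print(n,{k:(v if not hasattr(v,'tolist') else v.tolist()) for k,v in bot.get_calibration(n).items()})
print(bot.get_calibration("wrist"));s=bot.read_state();print(s)
E
```

```text
pics
scene {'fx': 462.8819513252542, 'fy': 462.8819513252542, 'cx': 319.5690462118702, 'cy': 246.2749213840399, 'distortion': [-0.12261592578015448, 0.0, 0.0, 0.0, 0.0], 'view': [[-0.24098147789988228, 0.9704926452349785, 0.008482502814818937, 141.4350025519557], [-0.5679796234597869, -0.1481104035140126, 0.8096063584887384, 232.90781328328848], [0.7869733633635052, 0.19028224803100063, 0.5869119111422101, -1747.1777309300533], [0.0, 0.0, 0.0, 1.0]]}
side {'fx': 465.479503685778, 'fy': 465.479503685778, 'cx': 323.05064733193734, 'cy': 240.83927652180452, 'distortion': [-0.0528833688999136, 0.0, 0.0, 0.0, 0.0], 'view': [[-0.9759652406386483, -0.2175553171927229, -0.012709564363853558, 570.7271878455765], [0.15552763439127557, -0.7361849145699988, 0.6586675386719899, -164.1658058835464], [-0.15265321485576025, 0.640859934401221, 0.7523267511350795, -1311.2589318268695], [0.0, 0.0, 0.0, 1.0]]}
{'fx': 370.3424013065235, 'fy': 370.3424013065235, 'cx': 316.28111990523894, 'cy': 239.94603567102666, 'distortion': array([-0.0121996,  0.       ,  0.       ,  0.       ,  0.       ]), 'T_tool_ca
[... 339 characters left out ...]
00]])}
{'t': 0.1, 'joint_pos': array([-8.45946360e-01,  3.59339318e-01,  1.11594169e-02, -2.77845547e-04,
       -1.22408917e+00, -2.88090189e-01]), 'qvel': array([-0.00124926,  0.00030795,  0.00202586,  0.00229737,  0.00029419,
        0.00194454]), 'tau': array([-3.07535149e-03, -5.84161770e+01,  2.93749666e+01,  7.01547101e+00,
        1.01625390e-02, -5.44839634e-05]), 'tcp_pos': array([ 285.29263331, -611.23754673,  201.51026051]), 'eef_rot': array([-2.16602036e-01,  9.76259698e-01,  7.07292792e-04, -2.42985335e-04]), 'contact_force': array([-0.61775702,  1.11316543, -0.22277386]), 'moment': array([-0.00373197, -0.00502805, -0.01045014]), 'finger_force': 0.0, 'width': 87.79955831087969}
```

View pics/scene0.png

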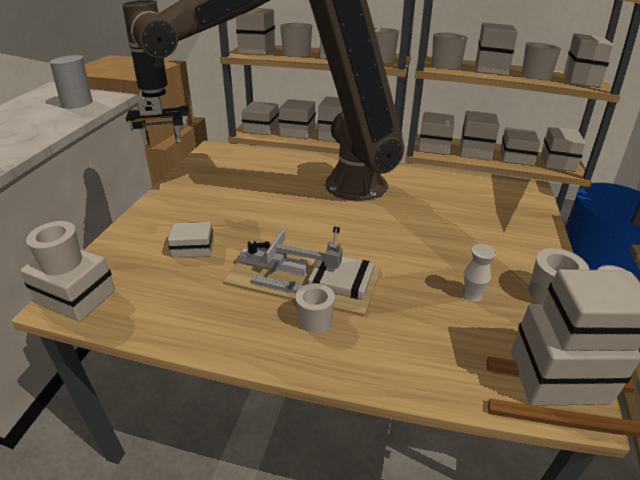

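View pics/side0.png

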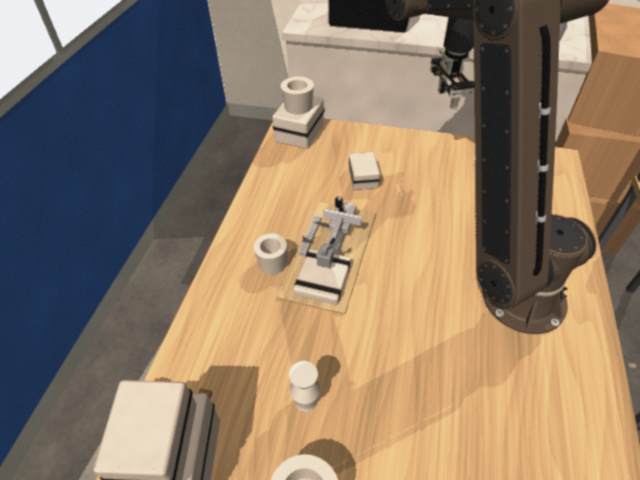

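```bash
cat > h.py <<'E'
import numpy as np, cv2
from scipy.spatial.transform import Rotation as R
from plant import bot
def view(name, st=None):
    c=bot.get_calibration(name)
    if name!="wrist": return c,np.array(c["view"])
    T=np.eye(4);T[:3,:3]=R.from_quat(st["eef_rot"]).as_matrix();T[:3,3]=st["tcp_pos"]
    return c,np.linalg.inv(T@c["T_tool_cam"])
def K(c): return np.array([[c["fx"],0,c["cx"]],[0,c["fy"],c["cy"]],[0,0,1.]]),np.array(c["distortion"],float)
def project(c,V,P):
    P=np.atleast_2d(P).astype(float); p=(V[:3,:3]@P.T).T+V[:3,3]
    p=p*[1,-1,-1]; k,d=K(c)
    return cv2.projectPoints(p,np.zeros(3),np.zeros(3),k,d)[0][:,0]
def onplane(c,V,uv,z):
    k,d=K(c); n=cv2.undistortPoints(np.array([[uv]],float),k,d)[0,0]
    r=V[:3,:3].T@np.array([n[0],-n[1],-1]); o=-V[:3,:3].T@V[:3,3]
    return o+r*(z-o[2])/r[2]
def down(a): # tool pointing down, tool x at world azimuth a
    return np.array([np.cos(a/2),np.sin(a/2),0,0])
def g2w(g,p): # gauge (x0,y0,yaw), local point -> world
    c,s=np.cos(g[2]),np.sin(g[2]); return np.array([g[0]+c*p[0]-s*p[1],g[1]+s*p[0]+c*p[1],p[2]])
E
python3 - <<'E'
from h import *
for n,L in (("side",[(377,207),(345,308),(279,297)]),("scene",[(225,280),(378,310),(382,266)])):
    c,V=view(n)
    for uv in L: print(n,uv,onplane(c,V,uv,12).round())
E
```

```text
side (377, 207) [ 461. -268.   12.]
side (345, 308) [490. 144.  12.]
side (279, 297) [679. 147.  12.]
scene (225, 280) [ 657. -252.   12.]
scene (378, 310) [669. 174.  12.]
scene (382, 266) [485. 160.  12.]
```

```bash
python3 - <<'E'
from h import *
q=down(-np.pi/2)
for p in [(560,-100,330),(500,37,145),(560,-160,75)]: print(bot.solve_ik(p,q), bot.solve_ik(p,down(np.pi/2)))
bot.move_gripper(0,40)
bot.move_ptp((580,-100,300),q)
s=bot.read_state(); im=bot.camera("wrist"); np.save("w0.npy",{"eef_rot":s["eef_rot"],"tcp_pos":s["tcp_pos"]},allow_pickle=True)
cv2.imwrite("pics/w0.png",im[:,:,::-1]); print(s["t"],s["tcp_pos"],s["contact_force"])
E
```

```text
[ 0.16719662  0.12715609 -0.00981627  0.         -1.43382397 -0.16719662] [ 0.16719662  0.12715609 -0.00981627  0.         -1.43382397  2.97439603]
[ 0.46642435  0.12007684 -0.44647766  0.         -1.00424182 -0.46642435] [ 0.46642435  0.12007684 -0.44647766  0.         -1.00424182  2.6751683 ]
[ 0.05728572  0.32151094 -0.36077698  0.         -0.8885084  -0.05728572] None
3.6667 [ 579.80359878 -100.77931972  299.76903765] [ 0.11184656 -0.25848158 -0.62680106]
```

View pics/w0.png

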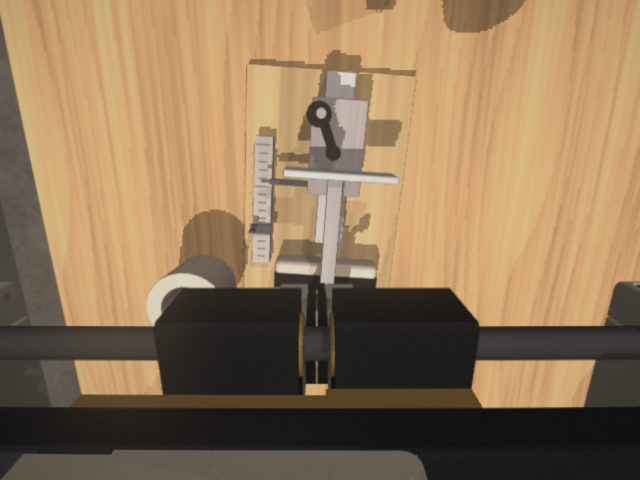

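```bash
python3 - <<'E'
import cv2
im=cv2.imread("pics/w0.png")[50:290,230:430]
cv2.imwrite("pics/w0c.png",cv2.resize(im,None,fx=2.5,fy=2.5,interpolation=cv2.INTER_CUBIC))
E
```

```text
(no output)
```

View pics/w0c.png

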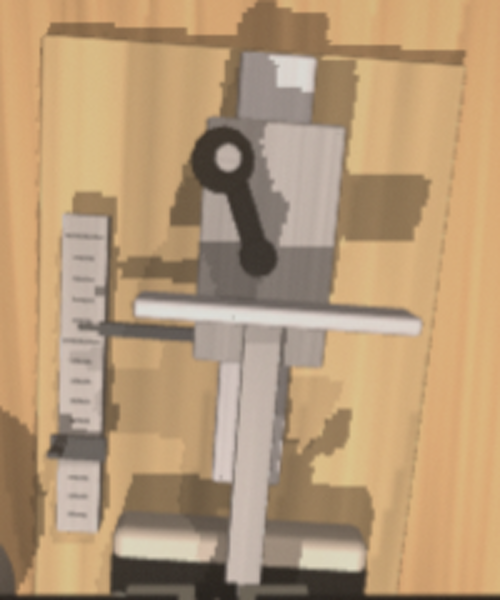

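```bash
python3 - <<'E'
from h import *
from scipy.optimize import least_squares
st=np.load("w0.npy",allow_pickle=True).item(); c,V=view("wrist",st)
pts={"bl":((248,64.8),(110,-190,12)),"br":((415.6,75.6),(-90,-190,12)),"hub":((318.8,113.4),(20,-137,94)),
"cl":((312.8,97.2),(30,-155,62)),"cr":((368,100.4),(-30,-155,62)),"tip":((262,180.4),(78,-60,50)),
"rul1":((255,134.5+1),(95,None,28))}
del pts["rul1"]
uv=np.array([p[0] for p in pts.values()]);P=[p[1] for p in pts.values()]
f=lambda g:(project(c,V,[g2w(g,p) for p in P])-uv).ravel()
r=least_squares(f,[570,-55,-.05],x_scale=[1,1,.01],loss="soft_l1"); g=r.x
print(g, dict(zip(pts,f(g).reshape(-1,2).round(1).tolist())))
G=lambda w:(lambda d:(np.cos(g[2])*d[0]+np.sin(g[2])*d[1],-np.sin(g[2])*d[0]+np.cos(g[2])*d[1]))(np.array(w[:2])-g[:2])
for n,u,z in [("clip top28",(261,229),28),("clip top",(261,224),40),("clip bot",(261,233),28),("knob",(333.4,153),92),("plateL",(284.8,167.6),98),("plateR",(398,175.2),98),("plateL+",(284.8,177),98),("pointer",(262,180.4),50)]:
    print(n,np.round(G(onplane(c,V,u,z)),1))
np.save("g.npy",g)
# check in scene/side
for n in("scene","side"):
    c2,V2=view(n); im=bot.camera(n)[:,:,::-1].copy()
    uvs=project(c2,V2,[g2w(g,p) for p in [(110,-190,12),(-90,-190,12),(110,210,12),(-90,210,12),(-24,92,159),(0,92,107),(20,-137,94),(78,-60,50),(85,0,28)]])
    for p in uvs: cv2.circle(im,tuple(int(x*4) for x in p),6,(0,0,255),-1,shift=2)
    x0,y0=(205,215) if n=="scene" else (260,170)
    im=cv2.resize(im[y0:y0+150,x0:x0+190],None,fx=3,fy=3,interpolation=cv2.INTER_CUBIC)
    cv2.imwrite(f"pics/{n}1.png",im)
a=cv2.imread("pics/scene1.png");b=cv2.imread("pics/side1.png")
m=cv2.resize(np.vstack([a,b])[:,:],(380,600)) if 0 else cv2.resize(np.hstack([a,b]),(800,316)); cv2.imwrite("pics/m.png",m)
E
```

```text
[ 5.64254051e+02 -5.54129157e+01 -7.28615492e-02] {'bl': [-2.8, -1.9], 'br': [0.4, 0.6], 'hub': [1.1, 0.2], 'cl': [-1.4, -0.8], 'cr': [-0.4, 0.3], 'tip': [2.8, 0.8]}
clip top28 [83.7  3.8]
clip top [82.2 -5.8]
clip bot [83.5  9.1]
knob [  3.3 -99.8]
plateL [ 51.9 -82.1]
plateR [-64.5 -82.7]
plateL+ [ 51.5 -72.6]
pointer [ 81.2 -60.7]
```

View pics/m.png

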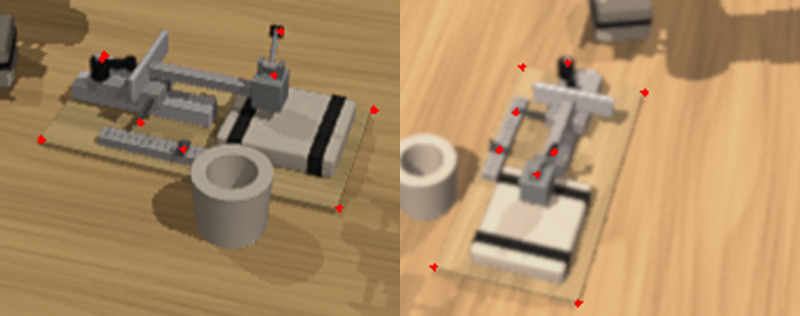

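```bash
python3 - <<'E'
from h import *
g=np.load("g.npy"); q=down(g[2]-np.pi/2); ux=np.array([np.cos(g[2]),np.sin(g[2]),0])
bot.move_ptp(g2w(g,(-75,92,200)),q)
bot.line_to(g2w(g,(-75,92,145)),200)
f0=bot.read_state()["contact_force"]@ux
bot.line_to(g2w(g,(-22,92,145)),100)
for x in range(-20,14,2):
    bot.line_to(g2w(g,(x,92,145)),60)
    s=bot.read_state(); F=s["contact_force"]@ux-f0
    print(x,round(F,1),round(s["t"],2))
    if F<-6: break
cv2.imwrite("pics/s2.png",cv2.resize(bot.camera("scene")[195:345,205:405,::-1],None,fx=3,fy=3))
E
```

```text
-20 -0.4 5.97
-18 -1.3 6.22
-16 -1.5 6.47
-14 -1.3 6.72
-12 -0.8 6.97
-10 -1.1 7.22
-8 -1.0 7.47
-6 -0.9 7.72
-4 -1.0 7.97
-2 -0.9 8.22
0 -0.6 8.47
2 -1.6 8.72
4 -0.2 8.97
6 -1.0 9.22
8 -1.1 9.47
10 -1.0 9.72
12 -0.9 9.97
```

View pics/s2.png

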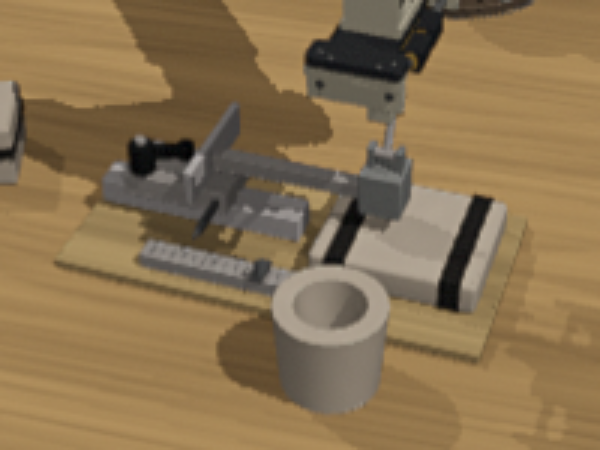

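```bash
python3 - <<'E'
from h import *
g=np.load("g.npy"); q=down(g[2]-np.pi/2); ux=np.array([np.cos(g[2]),np.sin(g[2]),0])
print(g)
f0=-.2
for x in range(14,30,2):
    bot.line_to(g2w(g,(x,92,145)),60)
    s=bot.read_state(); F=s["contact_force"]@ux-f0
    print(x,round(F,1),round(s["t"],2))
    if F<-6: break
bot.line_to(g2w(g,(-60,92,150)),250)
ims=[cv2.resize(bot.camera(n)[b:b+130,a:a+130,::-1],None,fx=3,fy=3,interpolation=cv2.INTER_CUBIC) for n,a,b in(("scene",270,195),("side",270,190))]
cv2.imwrite("pics/s3.png",np.hstack(ims)); print(s["width"])
E
```

```text
[ 5.64254051e+02 -5.54129157e+01 -7.28615492e-02]
14 -0.2 10.27
16 0.4 10.52
18 -0.4 10.77
20 0.8 11.02
22 -0.5 11.27
24 -0.0 11.52
26 0.7 11.77
28 0.1 12.02
0.17126524818626845
```

View pics/s3.png

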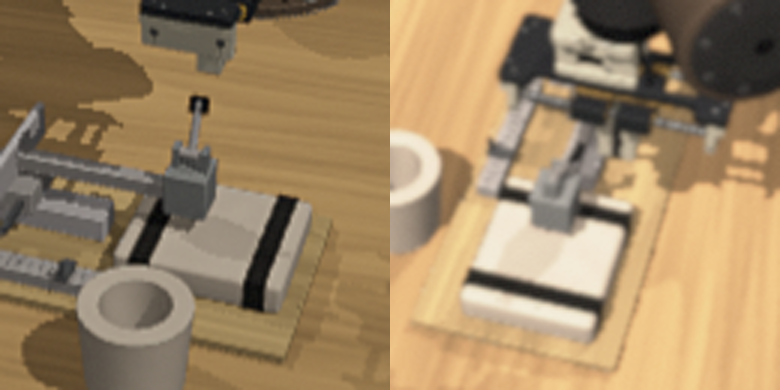

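```bash
python3 - <<'E'
from h import *
g=np.load("g.npy"); s=bot.read_state(); print(s["tcp_pos"],s["t"],s["joint_pos"],g2w(g,(-60,92,150)))
print(R.from_quat(s["eef_rot"]).as_matrix().round(2))
for n in("scene","side"):
    c,V=view(n); print(n,"tcp",project(c,V,s["tcp_pos"]))
    for th in(0,.1,.55,1.1): print(th,project(c,V,g2w(g,(46*np.sin(th-.55),92,120+46*np.cos(th-.55)))))
    I=bot.camera(n)[:,:,::-1].copy(); u=project(c,V,s["tcp_pos"])[0].astype(int)
    np.save(n+".npy",I)
    cv2.circle(I,u.tolist(),1,(0,0,255),-1)
    globals()[n]=cv2.resize(I[u[1]-60:u[1]+60,u[0]-60:u[0]+60],None,fx=3.3,fy=3.3)
cv2.imwrite("pics/s4.png",np.hstack([scene,side]))
E
```

```text
[511.72852248  40.89305049 150.24427237] 12.6167 [ 4.62777971e-01  1.34599695e-01 -4.15869120e-01  1.81184533e-04
 -1.01959892e+00 -5.35620826e-01] [511.11057784  40.71081321 150.        ]
[[-0.07 -1.    0.  ]
 [-1.    0.07  0.  ]
 [-0.   -0.   -1.  ]]
scene tcp [[341.46075209 224.84280549]]
0 [[337.8126069  228.96183051]]
0.1 [[337.40702036 229.07345638]]
0.55 [[335.28179845 231.68427874]]
1.1 [[332.5199948  238.90327959]]
side tcp [[345.57140235 246.69236751]]
0 [[332.94801539 241.6841225 ]]
0.1 [[331.50527229 240.83020989]]
0.55 [[324.3470675  238.15246678]]
1.1 [[315.864473   237.97050622]]
```

View pics/s4.png

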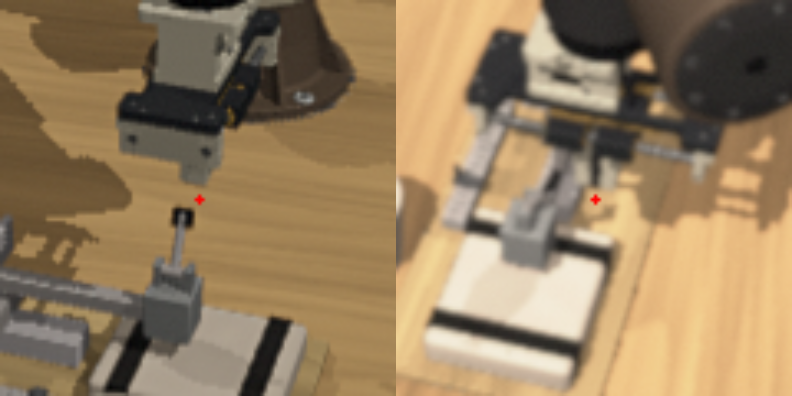

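```bash
python3 - <<'E'
from h import *
g=np.load("g.npy"); ux=np.array([np.cos(g[2]),np.sin(g[2]),0])
bot.line_to(g2w(g,(-58,92,130)),150)
f0=np.mean([bot.read_state()["contact_force"]@ux])
for x in list(range(-46,-20,6))+list(range(-20,20,3)):
    bot.line_to(g2w(g,(x,92,130)),100)
    s=bot.read_state(); F=s["contact_force"]@ux-f0
    print(x,round(F,1),round(s["t"],2))
    if F<-5: break
bot.line_to(g2w(g,(-45,92,140)),250)
I=bot.camera("scene")[:,:,::-1]; J=bot.camera("side")[:,:,::-1]
cv2.imwrite("pics/s5.png",np.hstack([cv2.resize(a,None,fx=3,fy=3) for a in(I[195:325,270:400],J[190:320,270:400])]))
print(bot.read_state()["t"])
E
```

```text
-46 0.3 13.27
-40 -0.4 13.52
-34 -0.0 13.77
-28 0.1 14.02
-22 0.1 14.27
-20 -0.5 14.52
-17 0.8 14.77
-14 -1.1 15.02
-11 -0.3 15.27
-8 0.1 15.52
-5 -1.4 15.77
-2 -0.4 16.02
1 -0.9 16.27
4 -4.0 16.52
7 -13.5 16.77
17.225
```

View pics/s5.png

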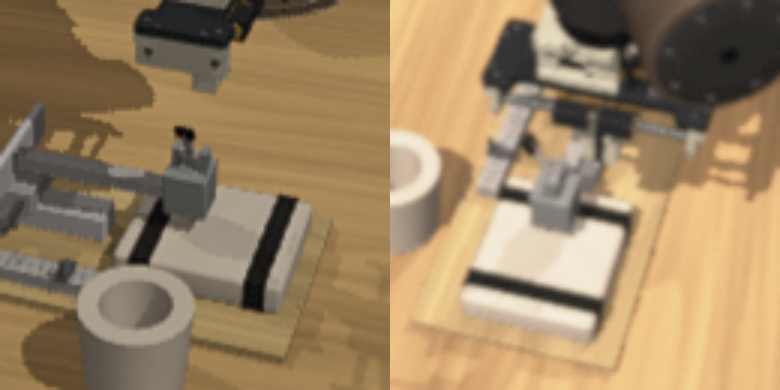

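```bash
python3 - <<'E'
from h import *
g=np.load("g.npy")
bot.line_to(g2w(g,(-45,20,140)),250)
bot.line_to(g2w(g,(40,20,130)),250)
bot.pause(.15)
s=bot.read_state(); im=bot.camera("wrist"); np.save("w1.npy",{"eef_rot":s["eef_rot"],"tcp_pos":s["tcp_pos"]},allow_pickle=True)
cv2.imwrite("pics/w1.png",im[:,:,::-1]); print(s["t"])
c,V=view("wrist",s)
print(project(c,V,[g2w(g,p) for p in [(78,-60,50),(85,0,28),(85,20,28),(85,-20,28)]]).round(1))
a=im[80:280,120:330,::-1]; cv2.imwrite("pics/w1c.png",cv2.resize(a,None,fx=3,fy=3,interpolation=cv2.INTER_CUBIC)[:600])
E
```

```text
18.3083
[[256.9 125.2]
 [255.7 206.1]
 [256.9 230.9]
 [254.5 180.3]]
```

View pics/w1c.png

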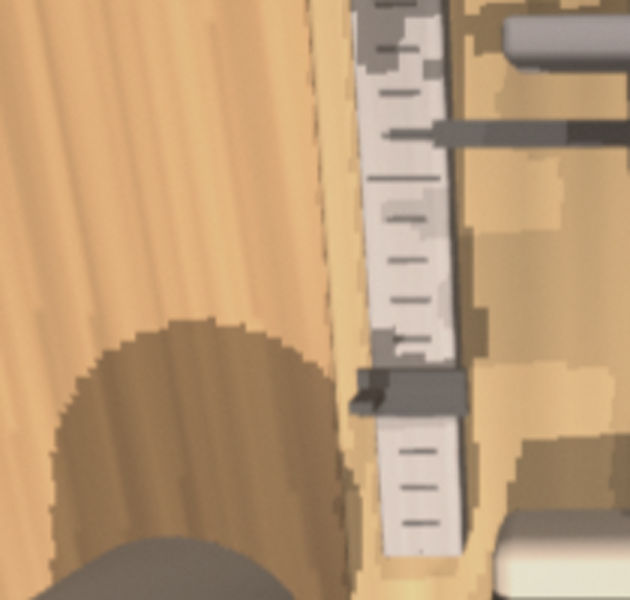

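```bash
python3 - <<'E'
import cv2,numpy as np
a=cv2.imread("pics/w1.png",0); np.set_printoptions(linewidth=200)
print("    ",np.arange(234,280,2))
for v in range(198,224): print(v,a[v,234:280:2])
E
```

```text
[234 236 238 240 242 244 246 248 250 252 254 256 258 260 262 264 266 268 270 272 274 276 278]
198 [197 196 194 195 178 127 131 132 134 171 140 137 137 138 202 208 208 210 198  89 103 111 115]
199 [198 196 194 195 180 131 134 132 132 136 132 131 132 133 199 205 204 180 168  88 102 111 145]
200 [197 197 194 195 180 133 131 132 132 131 130 132 132 132 172 173 173 144 136  84 103 114 167]
201 [197 197 194 191 177 129 131 131 130 129 128 128 130 129 134 134 136 134 129  84  98 114 170]
202 [198 196 187 155 142 107 108 110 110 110 109 109 109 109 110 111 109 111 110  80  90 122 180]
203 [198 196 173 106  99  81  82  83  94  94  93  95  95  94  95  95  94  95  93  89  90 127 187]
204 [198 196 173 102  97  77  77  78 101 103 103 102 103 103 102 102 104 104 103 103  99 129 189]
205 [198 196 178 106 100  78  77  79 104 106 107 107 107 107 107 107 108 107 107 107 103 129 189]
206 [198 196 179 106 100  76  77  78 104 106 108 107 106 107 106 106 108 108 107 107 102 128 188]
207 [197 196 180 107 101  77  78  79 104 107 106 108 108 107 107 107 107 107 108 107 102 121 189]
208 [197 197 181 107  99  
[... 841 characters left out ...]
7 106 107 189]
217 [197 147 121 108 107  97 101 108 109 108 108 109 109 108 107 110 109 111 110 108 107 115 189]
218 [196 164 151 120 127 124 127 132 133 124 122 121 122 123 123 126 134 134 135 113 105 126 191]
219 [197 179 173 153 159 159 167 171 169 165 161 160 161 162 161 164 168 172 172 122 100 131 191]
220 [197 180 176 172 175 176 187 188 187 188 185 184 185 186 185 186 185 191 190 129  96 133 190]
221 [196 180 177 175 176 175 187 189 188 190 188 188 189 190 189 190 188 195 203 141  94 131 191]
222 [195 182 177 174 177 175 189 191 191 192 191 197 199 200 199 199 198 204 210 150  93 133 192]
223 [194 189 177 175 177 176 197 201 200 201 200 205 205 208 206 207 206 210 211 151  93 132 192]
```

```bash
python3 - <<'E'
from h import *
g=np.load("g.npy"); uy=np.array([-np.sin(g[2]),np.cos(g[2]),0]); X=-42
bot.line_to(g2w(g,(X,-112,130)),300)
bot.line_to(g2w(g,(X,-112,58)),200)
S=lambda:bot.read_state()
gy=lambda s:(np.array(s["tcp_pos"])-g2w(g,(0,0,0)))@uy
f0=np.mean([S()["contact_force"]@uy]); print(S()["contact_force"],S()["t"])
bot.line_to(g2w(g,(X,-97,58)),100)
for i in range(16):
    y=-96+i
    bot.line_to(g2w(g,(X,y,58)),60); s=S(); F=s["contact_force"]@uy-f0
    print(y,round(gy(s),2),round(F,2),s["contact_force"].round(1),round(s["t"],2))
    if F<-2: break
E
```

```text
[ 1.03428955 -0.05140215  0.55846747] 19.5333
-96 -96.09 0.47 [-0.2  0.5  0.1] 20.08
-95 -95.1 -0.3 [ 0.6 -0.3 -0.2] 20.33
-94 -93.98 -0.39 [ 0.5 -0.4 -0.4] 20.58
-93 -92.95 0.07 [-0.2  0.1 -0.3] 20.83
-92 -92.1 -0.7 [ 0.1 -0.7 -0.7] 21.08
-91 -91.21 -3.16 [ 0.3 -3.2 -0.4] 21.33
```

```bash
python3 - <<'E'
from h import *
g=np.load("g.npy"); uy=np.array([-np.sin(g[2]),np.cos(g[2]),0]);ux=np.array([np.cos(g[2]),np.sin(g[2]),0]); X=-42;T=-27.6
S=bot.read_state
o=g2w(g,(0,0,0)); gy=lambda s:(np.array(s["tcp_pos"])-o)@uy
def rep(l,s): print(l,"y",round(gy(s),2),"x",round((s["tcp_pos"]-o)@ux,1),"z",round(s["tcp_pos"][2],1),"Fx",round(s["contact_force"]@ux,1),"Fy",round(s["contact_force"]@uy,1),"Fz",round(s["contact_force"][2],1),"t",round(s["t"],2))
bot.line_to(g2w(g,(X,T-10,58)),60); rep("a",S())
bot.line_to(g2w(g,(X,T,58)),40); bot.pause(.2); s=S(); rep("b",s)
Y=T+(T-gy(s)); bot.line_to(g2w(g,(X,Y,58)),40); bot.pause(.2); s=S(); rep("c",s)
cc,V=view("wrist",s); im=bot.camera("wrist"); cv2.imwrite("pics/w2.png",im[:,:,::-1])
cv2.imwrite("pics/sc2.png",bot.camera("scene")[:,:,::-1]);cv2.imwrite("pics/sd2.png",bot.camera("side")[:,:,::-1])
print(project(cc,V,[g2w(g,p) for p in [(78,3.1,50),(85,3.1,40),(60,3.1,50)]]).round(1))
for n in("scene","side"):
    c,V=view(n); print(n,project(c,V,[g2w(g,p) for p in [(78,-60.7,50),(78,3.1,50),(85,3.1,40),(50,3.1,50),(0,92,107),(0,155.8,107)]]).round(1).tolist())
E
```

```text
a y -37.93 x -42.3 z 58.0 Fx 0.3 Fy -6.3 Fz -0.2 t 22.38
b y -28.12 x -42.3 z 58.0 Fx 1.0 Fy -7.3 Fz -0.6 t 22.98
c y -27.69 x -42.3 z 58.0 Fx 0.5 Fy -7.0 Fz -0.7 t 23.43
[[104.8 326.2]
 [102.3 317.7]
 [135.9 326.2]]
scene [[271.2, 272.7], [293.4, 277.6], [292.6, 282.1], [297.1, 271.3], [334.7, 250.1], [358.0, 254.7]]
side [[314.8, 222.4], [308.5, 237.1], [306.4, 238.8], [317.3, 239.0], [324.6, 252.2], [317.8, 269.7]]
```

```bash
python3 - <<'E'
import cv2,numpy as np
a=cv2.imread("pics/w2.png",0); np.set_printoptions(linewidth=220)
print("    ",np.arange(66,160,4))
for v in range(282,345,2): print(v,a[v,66:160:4])
E
```

```text
[ 66  70  74  78  82  86  90  94  98 102 106 110 114 118 122 126 130 134 138 142 146 150 154 158]
282 [136 131 127 125 183 191 194 200 214 211 209 210 211 213 210 170  85  81  80 137 136 133 198 195]
284 [137 131 127 123 141 189 192 205 167 167 209 210 211 213 142 139  85  82  80 133 136 133 198 194]
286 [136 134 125 124 124 149 164 205 140 139 204 206 208 208 139 139  89  81  80 126 137 133 197 183]
288 [136 135 126 123 124 126 144 207 140 137  94 126 127 127 141 147 103  82  80 123 137 134 199 185]
290 [136 136 127 124 123 125 136 210 138 138 136 191 193 193 195 217 124  80  81 113 142 184 199 197]
292 [136 135 126 124 121 125 132 211 138 138 206 209 212 209 212 219 141  83  81 104 144 202 199 196]
294 [135 137 127 125 121 124 128 210 138 139 161 163 163 180 213 219 154  82  79  95 145 203 199 196]
296 [134 136 130 124 121 124 126 209 137 138 137 136 137 153 209 172 137  81  80  85 144 204 200 196]
298 [135 135 130 124 122 123 126 207 139 137 139 135 137 135 138 138 127  82  80  81 137 204 200 196]
300 [135 135 132 124 123 123 117 118  93  91  89  90  92  84  84  84  84  67  78  80
[... 1321 characters left out ...]
28 [58 57 58 59 59 60 59 60 61 60 59 62 60 61 59 61 60 60 60 61 61 58 51 47]
330 [62 62 60 62 63 62 64 64 63 63 64 64 63 63 64 63 62 63 65 63 62 62 49 46]
332 [67 67 67 69 69 69 68 69 69 69 69 70 69 70 68 68 69 69 67 69 68 68 52 47]
334 [71 72 71 71 72 72 73 73 72 73 74 74 73 72 73 74 74 72 74 73 73 71 56 47]
336 [73 74 75 74 74 75 75 77 75 75 76 76 75 77 75 76 75 75 77 76 77 74 58 47]
338 [75 74 74 76 75 77 78 76 77 76 77 77 76 77 77 77 78 78 77 76 76 76 65 45]
340 [77 77 77 77 76 78 77 78 79 78 77 78 80 79 78 79 78 78 77 78 79 77 68 46]
342 [76 77 76 76 77 77 77 77 78 79 79 79 79 80 79 79 79 77 78 77 77 78 75 45]
344 [75 76 77 76 78 78 76 78 78 77 79 79 77 78 78 78 78 77 78 78 78 77 76 44]
```

```bash
python3 - <<'E'
from h import *
from scipy.optimize import least_squares
g=np.load("g.npy"); q=down(g[2]-np.pi/2)
s1=np.load("w1.npy",allow_pickle=True).item(); c,V1=view("wrist",s1)
s=bot.read_state(); c,V2=view("wrist",s)
def tri(a,b):
    f=lambda p:np.r_[(project(c,V1,g2w(g,p))-a).ravel(),(project(c,V2,g2w(g,p))-b).ravel()]
    r=least_squares(f,[80,3,40]); return r.x.round(1),r.fun.round(1)
print("fin top -y far",tri((236,213.5),(77,321)))
print("fin base -y far",tri((239,209.2),(89,309.3)))
print("fin base -y near",tri((248,209),(99,309.3)))
print("body -y near bottom/top",tri((270,203.2),(131,303)))
print("body -y far top",tri((239.5,203),(89,303)))
print("body +y near top",tri((274,218.3),(115,320)))
a=cv2.imread("pics/w2.png",0);b=cv2.imread("pics/w1.png",0);np.set_printoptions(linewidth=220)
print(np.arange(252,300,2))
for v in range(116,134): print(v,b[v,252:300:2])
E
```

```text
fin top -y far (array([96.7,  2.1, 45.6]), array([ 0.1,  0.2, -0.1, -0.2]))
fin base -y far (array([97.3,  1.5, 32.2]), array([-0. , -0.1,  0. ,  0.1]))
fin base -y near (array([90.2,  1. , 33.4]), array([-0.2, -0.2,  0.1,  0.2]))
body -y near bottom/top (array([73.2, -1.3, 27.7]), array([ 0.8,  1.2, -0.7, -1. ]))
body -y far top (array([96.4, -3.1, 32.5]), array([ 0.2,  0.3, -0.1, -0.2]))
body +y near top (array([70.6,  1.5, 49.6]), array([-3. , -4.2,  2.4,  3.4]))
[252 254 256 258 260 262 264 266 268 270 272 274 276 278 280 282 284 286 288 290 292 294 296 298]
116 [197 197 197 200 198 200 206 202 138  89 125 140 182 179 179 180 174 160 157 156 154 152 156 157]
117 [196 196 197 198 198 199 206 201 142  90 125 140 183 180 179 179 176 165 157 155 153 153 156 158]
118 [197 196 197 199 200 199 205 201 142  91 124 138 180 178 177 177 177 169 156 154 152 152 154 156]
119 [197 196 197 198 200 199 189 179 135  95 120 131 162 160 158 157 157 151 140 138 138 136 138 138]
120 [198 198 196 200 200 199 155 129 113 102 110 112 121 120 121 118 115 112 109 109 107 107 108 109]
121 [195 196 195 197 
[... 604 characters left out ...]
182 183 184 176 146 107 106 105 105 105 106 106 104  97  97  97  97  95  97  96  96  95]
128 [198 198 196 199 201 198 156 121 113 103 108 111 117 116 115 111 109 109 108 107 105 103 105 105]
129 [199 199 197 201 202 201 178 168 137  93 117 127 153 151 150 147 147 147 145 142 132 133 132 133]
130 [199 199 197 202 202 201 203 203 158  85 127 142 181 179 178 177 176 175 173 168 160 159 155 156]
131 [200 200 198 201 202 201 207 206 162  83 126 143 185 182 181 181 180 178 176 173 171 170 158 159]
132 [199 199 198 201 203 200 206 206 164  84 126 144 184 183 182 179 180 179 177 173 173 171 159 159]
133 [200 200 198 200 203 200 206 206 167  85 126 143 185 182 183 180 180 179 176 175 173 171 165 166]
```

```bash
python3 - <<'E'
from h import *
g=np.load("g.npy"); uy=np.array([-np.sin(g[2]),np.cos(g[2]),0]);ux=np.array([np.cos(g[2]),np.sin(g[2]),0]); T=-27.6
S=bot.read_state; o=g2w(g,(0,0,0)); gy=lambda s:(np.array(s["tcp_pos"])-o)@uy
Y=T+.4
x=-42
while x<32:
    x+=5 if x<-22 else 3
    bot.line_to(g2w(g,(x,Y,58)),40); s=S(); Y+=.6*(T-gy(s)); Y=min(Y,T+3)
    Fx=s["contact_force"]@ux;Fy=s["contact_force"]@uy
    print(x,"y",round(gy(s),2),"x",round((s["tcp_pos"]-o)@ux,1),"Fx",round(Fx,1),"Fy",round(Fy,1),"t",round(s["t"],2))
    if Fx<-13 or abs(gy(s)-T)>4: break
cv2.imwrite("pics/w3.png",bot.camera("wrist")[:,:,::-1])
E
```

```text
-37 y -28.13 x -38.7 Fx -3.0 Fy -7.1 t 23.85
-32 y -28.0 x -34.3 Fx -2.7 Fy -8.5 t 24.12
-27 y -27.85 x -29.5 Fx -3.7 Fy -7.3 t 24.4
-22 y -27.71 x -24.6 Fx -3.1 Fy -7.7 t 24.68
-19 y -27.68 x -21.8 Fx -4.0 Fy -7.7 t 24.93
-16 y -27.64 x -18.8 Fx -5.0 Fy -6.2 t 25.18
-13 y -27.76 x -17.0 Fx -6.4 Fy -6.3 t 25.43
-10 y -27.8 x -14.6 Fx -8.3 Fy -7.1 t 25.68
-7 y -27.77 x -11.9 Fx -9.0 Fy -7.7 t 25.93
-4 y -27.71 x -8.9 Fx -9.0 Fy -7.1 t 26.18
-1 y -27.62 x -5.8 Fx -7.3 Fy -7.4 t 26.43
2 y -27.56 x -2.7 Fx -7.2 Fy -8.1 t 26.68
5 y -27.55 x 0.5 Fx -6.8 Fy -6.7 t 26.93
8 y -27.54 x 3.6 Fx -6.6 Fy -6.9 t 27.18
11 y -27.54 x 6.8 Fx -6.7 Fy -7.4 t 27.43
14 y -27.52 x 10.2 Fx -5.3 Fy -7.7 t 27.68
17 y -27.51 x 13.5 Fx -5.7 Fy -7.3 t 27.93
20 y -27.53 x 16.6 Fx -4.8 Fy -7.8 t 28.18
23 y -27.66 x 18.8 Fx -8.1 Fy -6.9 t 28.43
26 y -28.13 x 19.2 Fx -14.7 Fy -7.7 t 28.68
```

```bash
python3 - <<'E'
from h import *
g=np.load("g.npy"); uy=np.array([-np.sin(g[2]),np.cos(g[2]),0]);ux=np.array([np.cos(g[2]),np.sin(g[2]),0]); T=-27.6
S=bot.read_state; o=g2w(g,(0,0,0)); gy=lambda s:(np.array(s["tcp_pos"])-o)@uy
Y=T+.9
for x in (28,28,28):
    bot.line_to(g2w(g,(x,Y,58)),30); bot.pause(.15); s=S(); Y+=.8*(T-gy(s))
    print(x,"y",round(gy(s),2),"x",round((s["tcp_pos"]-o)@ux,1),"F",round(s["contact_force"]@ux,1),round(s["contact_force"]@uy,1),"t",round(s["t"],2))
np.set_printoptions(linewidth=220)
for n in ("scene","side"):
    im=bot.camera(n); cv2.imwrite(f"pics/{n}9.png",im[:,:,::-1]); gr=cv2.cvtColor(im,cv2.COLOR_RGB2GRAY); c,V=view(n)
    L=63.7; P=[(20,-137.5+L,94)]+[(20+41*np.sin(a-.45),-137.5+L+41*np.cos(a-.45),92) for a in(0.5,.7,.85,1.)]
    u=project(c,V,[g2w(g,p) for p in P]); print(n,u.round(1).tolist())
    x0,y0=(u.min(0)-8).astype(int); x1,y1=(u.max(0)+10).astype(int)
    print(x0,y0);print(gr[y0:y1,x0:x1])
E
```

```text
28 y -29.04 x 19.3 F -19.8 -7.0 t 29.12
28 y -27.91 x 19.3 F -19.5 -7.0 t 29.52
28 y -27.73 x 19.3 F -20.1 -6.6 t 29.93
scene [[274.2, 246.4], [287.9, 250.3], [286.4, 251.9], [284.9, 253.0], [283.2, 254.0]]
266 238
[[ 53  45  36  35  37  37  36  36  39  38  38  38  35  36  36  38  37  37  37  36  35  38  37  35  31  46  62  76  83 102  53]
 [ 54  57  43  38  38  36  37  37  36  35  37  37  37  38  37  36  36  36  36  37  39  35  36  38  36  42  66  74  71  88  56]
 [ 28  35  35  36  35  34  38  36  37  37  38  34  35  38  37  40  36  34  36  47  49  38  35  36  33  31  71  71  61  70  34]
 [ 15  19  17  22  23  29  33  37  36  36  35  38  38  37  37  52  42  37  40  67  64  45  38  37  30  29  70  71  57  49  23]
 [ 38  30  19  21  20  20  17  20  21  22  29  32  35  37  44  67  62  42  38  41  39  35  39  31  26  33  72  92  54  86  82]
 [ 77  67  56  46  44  29  26  21  20  20  16  20  18  19  24  32  36  34  36  35  36  37  38  27  34  52  66 112  96 140 140]
 [ 98  99  98  87  84  67  62  56  46  43  30  25  21  19  19  19  16  18  22  22  31  31  34  29  76  66  47 106 116 137 1
[... 4790 characters left out ...]
 127 126]
 [192 174 166 182 195 207 209 202 202 210 221 222 211 192 182 188 199 201 192 171 152 143 143 138 135 134 130 128]
 [183 160 157 172 181 184 185 184 189 197 207 208 204 203 208 218 222 216 210 208 205 203 194 178 168 166 159 149]
 [170 142 148 168 177 178 176 178 179 182 183 185 184 189 199 207 208 205 210 219 225 226 223 215 211 214 210 197]
 [151 124 143 171 176 178 177 179 176 179 176 177 177 179 182 184 183 184 190 201 206 210 210 214 223 229 229 223]
 [132 119 147 172 178 176 178 177 177 177 176 177 176 176 176 176 176 177 177 182 181 182 184 192 204 209 211 211]
 [127 136 163 177 179 179 178 178 178 177 177 176 176 176 175 174 173 176 177 178 175 173 170 176 180 182 182 185]]
```

```bash
python3 - <<'E'
from plant import bot
bot.pause(.2); s=bot.read_state(); print(s["t"],s["tcp_pos"],s["contact_force"]); print(bot.close_job())
E
```

```text
30.225 [581.48638782 -84.48206835  55.95863272] [-19.33181216  -5.36277622   8.42872827]
the job is handed in; nothing more can be done
None
```

The job is handed in at 30.2 s of the 48 s limit: the needle lever is flipped over, the cam is closed against its stop, and the fingers are still holding the leg about 7 N against its spring, on the mark by my measurement (within about 2 mm). No verdict came back, so I can't confirm that it passed.

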